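# Seat the cleaner bottle in its holder and open the push-and-turn cap

## Robot

A 7-joint arm with a two-finger parallel gripper is mounted at the origin on the work surface. World frame = base frame: x ahead of the robot, y to its left, z up, the work surface at z = 0. Lengths are in m, angles in rad, forces in N, time in s.
With the tool pointing down it reaches from about 0.425 to 0.825 m from the base axis. Payload 3.6 kg.
Tool frame: the origin (TCP) lies on the centre line of the jaws, within the pads' length; the fingertips stand 19 mm ahead of it and the grasp point (between the pads) is the TCP; z points along the fingers, x is the direction in which the jaws open and shut, and the axes are right-handed (so a half turn about z gives the same grasp; the last joint's range is limited). The gripper opens to 93 mm and grips with 3 to 60 N. Pads are 15 mm wide; open, the fingers measure 128 mm over their backs; the gripper's body (75 mm by 188 mm) begins 65 mm behind the grasp point.
Start: joints at [-1.312, 0.615, -0.013, 1.423, 0.008, 1.103, -0.04], TCP at [0.183, 0.624, 0.238] pointing down, gripper open.
Joint ranges: [-3.12, 3.12], [-0.3, 2.06], [-1.34, 1.32], [0.26, 2.42], [-1.36, 4.5], [0.01, 1.98], [-2.84, 2.84]. Speed limits (rad/s): [2.79, 2.79, 3.14, 3.14, 3.14, 3.14, 3.14].

## Interface

Orientations are given as a rotation vector (axis times angle).
In Python, from plant import * gives the robot as it stands.
- The arm moves only by the tool apply_moves, never from a script. Its argument "plan" is a list of rows, each a list of 3 entries, a list of its own where there are three numbers: the finger opening in mm, from 0 to 93, then the shift along the tool's x, y, z normalised to -1 to 1, where 1 is 0.15 m, then the turn, a rotation vector about the tool's x, y, z normalised to -1 to 1, where 1 is pi rad. A call has 1 to 20 rows; each row is the pose to reach, as a shift and turn from the pose commanded when the call began, along the tool's axes at that moment, turning the shorter way round; what a row does not reach only later rows make up. A row lasts 1/10 s, in which the tool goes at most 50 mm and 8.59 degrees, less where a joint would pass 70% of its speed; a pose out of reach is approached as far as the arm can. A call with a number of a shift or a turn outside -1 to 1 is refused whole. A call with a gripper value outside its range is refused whole. The fingers move at their own pace and stop on an object; "force" is the grip in N (left out, the last holds). Time passes only in rows, so rows that repeat a pose let the fingers close. It gives the time, the measured TCP pose, the force and the opening at its end, in the units of the state.
- sense(): the state, without advancing time (a new reading comes with each control period).
- capture(name): name is "scene" or "top" or "wrist"; returns (picture, depth): 400x640x3 uint8, red, green, blue; 400x640 float32, m along the optical axis (not along the pixel's ray), 0 where there is no reading.
- get_calibration(name): a dict with "vertical_fov" (degrees; the focal length in pixels is half the picture's height over the tangent of half this angle, whatever the lens; pixels are square), "cx", "cy" (the principal point, pixels), "R" (3x3) and "t" (3): a world point X has camera coordinates R X + t; the wrist camera has in their place "T_tool_cam" (4x4, takes a point from camera to tool coordinates, whose origin is the TCP and whose axes are the tool frame's). Camera axes: x right, y down, z forward; pixel columns grow to the right and rows downward; lengths in m; the calibration is good to about 2 mm. A picture is of the moment at which its call begins: read the wrist's pose just before it. get_calibration takes no time and is no camera call.
- close_job(): hands the job in, once; it reports no verdict.
The state is a dict: "time_s": time; "joints": joint angles; "dq": joint speeds; "joint_efforts": joint torques, N m; "eef_pos": TCP position; "ee_rot": TCP orientation; "ft_force": force on the tool from outside, world axes, zero at the start; "ft_torque": the same for the moment, N m; "grip_width": finger opening in m.
Only numpy, scipy, OpenCV 4.12 (cv2) and the standard library are available. Lean on these libraries where they do the work, as an engineer would, in place of code of your own. Each camera call takes 0.05 s, during which the arm holds its last target.

## Task

Set the square bottle of screen cleaner, cap still on, fully down into the matching square recess of the metal holder. Then press its safety cap down, twist it anticlockwise until it is free, and lift it straight up, leaving the bottle upright in the holder. Finish while still holding the cap level, at rest, about 8 cm above the bottle's mouth; do not disturb the other things on the bench.

Things in the scene. Friction and masses are not known exactly. Their poses are not given: they have to be found in the camera images.
- cap_mid (a point): Black ribbed round safety cap, 50 mm across, 42 mm tall, 50 g; point on its axis half-way up. Grip its solid upper 22 mm on any diameter; below is a hollow skirt 49 mm across. Locked, this point is 109 mm above the bottle's underside, the skirt's edge 8 mm above the shoulder. Three lugs lock it to the neck: it cannot be pulled off, nor turned over 6 degrees, so it can carry the bottle.
- cap_top (a point): Centre of the cap's flat top, 21 mm above cap_mid. To open: with the bottle standing on something, press the cap down 4 to 7 mm (a spring resists with 6 N plus 1.5 N per mm; hard stop at 7 mm). Keep it pressed and turn anticlockwise seen from above: free after 45 to 80 degrees (hard stop near 85). It then lifts straight off without force, clear of the neck after 15 mm.
- bottle_mid (a point): Loose white square bottle; point on its axis 50 mm above its underside; z up the axis, x and y square to its sides. Body 62 x 62 mm with 5 mm rounded edges, 72 mm tall, shoulder to 80 mm, then a round neck. With cap 130 mm tall; 0.25 to 0.42 kg. Starts standing on the bench, cap locked on. Too tall to grip by its body from above: lift it by the cap.
- bottle_mouth (a point): Centre of the bottle's mouth, the top of its neck: on its axis, 101 mm above its underside, hidden inside the cap at the start. The neck is 39 mm across over its lugs; a sprung rubber seal 22 mm across stands up to 9 mm out of it.
- holder: Aluminium block 100 x 100 x 30 mm fixed to the bench, with a square recess in its top: 66 x 66 mm, 24 mm deep (floor 6 mm above the bench), sides parallel to the block's, top 6 mm flared at 45 degrees to 78 mm. It keeps the bottle from turning; the bottle fits in any quarter turn. Origin: centre of its underside; z up, x and y along its sides.
- netbox: Bystander: loose dark steel network switch, 100 x 170 x 32 mm, origin at the centre of its underside.
- spray: Bystander: loose round white bottle, 48 mm diameter, 130 mm tall, origin at the centre of its underside.
- carton: Bystander: small loose closed cardboard carton, 80 x 100 x 60 mm, origin at the centre of its underside.
Mind the look-alikes: they are no part of the job. Of the things like the part that bears cap_mid, leave any that is turquoise; of the rest the smaller one is meant.

How it is judged:
By the outcome, as a careful person would: the job done as asked, in the order asked, and still so for the second after the job is handed in, while the arm keeps its last pose, push and grip.
It also fails if it takes over 58 s, if anything falls off the work surface, if the arm or the gripper's body presses on something with over 40 N, if the wrist force passes 120 N, or if a joint passes its speed limit or range.

## Working session

There is one attempt and no reset: what is moved stays moved. The work goes in short steps, Python scripts to look and compute and a tool call to move; the robot and the scene stay as the last step left them, time stands still between calls to the robot, and variables do not carry over. Pictures are saved under pics/ and viewed, and the job is handed in when it is done.

Besides the shell and the picture viewer there is one more tool, called after "Request:" as name([rows], argument=value, ...), one row to a line, values as JSON. apply_moves: Moves the arm, as the interface text tells. Its arguments: {"type":"object","properties":{"plan":{"type":"array"},"force":{"type":"number"}},"required":["plan"]}

```bash
ls; mkdir -p pics
python3 - <<'E'
from plant import *
import cv2,numpy as np
s=sense();print(s)
for n in ["scene","top"]:
    p,d=capture(n);cv2.imwrite(f"pics/{n}0.png",p[:,:,::-1]);np.savez(f"{n}0.npz",p=p,d=d);c=get_calibration(n);print(n,c)
print(get_calibration("wrist"))
E
```

```text
pics
{'time_s': 0.0, 'joints': array([-1.3124763 ,  0.61590478, -0.01263072,  1.42485359,  0.00810946,
        1.10338521, -0.04043046]), 'dq': array([ 4.50850593e-04,  6.95544779e-04, -5.25977930e-05,  8.86278700e-04,
        4.81409997e-04, -9.84344090e-04, -4.55919017e-04]), 'joint_efforts': array([ 1.47435800e-03, -4.58939946e+01,  2.09327303e-01, -1.65746176e+01,
       -6.11698162e-02,  2.04341544e-02,  2.31496379e-04]), 'eef_pos': array([0.18242225, 0.62312422, 0.23650545]), 'ee_rot': array([ 2.5129685 ,  1.88281451, -0.00310885]), 'ft_force': array([-0.01561712, -0.42270222, -0.65129758]), 'ft_torque': array([ 0.00431629, -0.04589131,  0.05064386]), 'grip_width': 0.09263100552854106}
scene {'vertical_fov': 52.50143141846372, 'cx': 321.7105696603958, 'cy': 195.23049334844225, 'R': array([[ 0.73580724,  0.67718113, -0.00366437],
       [ 0.56164083, -0.61326953, -0.55539182],
       [-0.37834811,  0.40660326, -0.83158072]]), 't': array([-0.45460094, -0.28477506,  1.42777302])}
top {'vertical_fov': 50.806352958940145, 'cx': 320.0446381072338, 'cy': 197.0168394650791, 'R': array([[ 0.00356031, -0.9997217 , -0.02332053],
       [-0.99655455, -0.00161466, -0.08292417],
       [ 0.08286343,  0.02353542, -0.99628296]]), 't': array([0.02235937, 0.62032397, 0.98966681])}
{'vertical_fov': 61.28216313651551, 'cx': 315.3518307820791, 'cy': 194.00295309449675, 'T_tool_cam': array([[ 9.99999310e-01,  1.23301861e-04,  1.16855669e-03,
         2.15016968e-04],
       [-4.14999474e-04,  9.67451467e-01,  2.53056291e-01,
        -7.10512195e-02],
       [-1.09931957e-03, -2.53056601e-01,  9.67450851e-01,
        -1.46822614e-01],
       [ 0.00000000e+00,  0.00000000e+00,  0.00000000e+00,
         1.00000000e+00]])}
```

View pics/scene0.png

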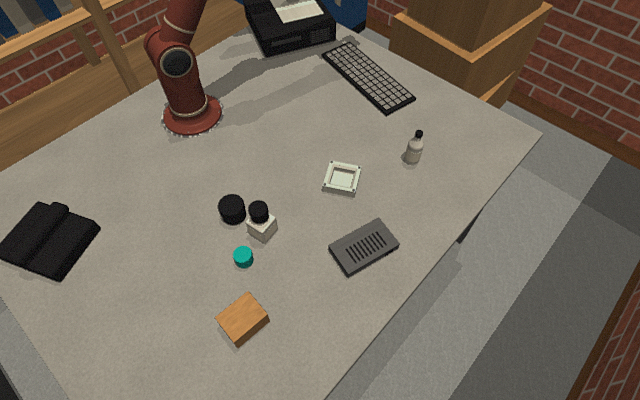

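View pics/top0.png

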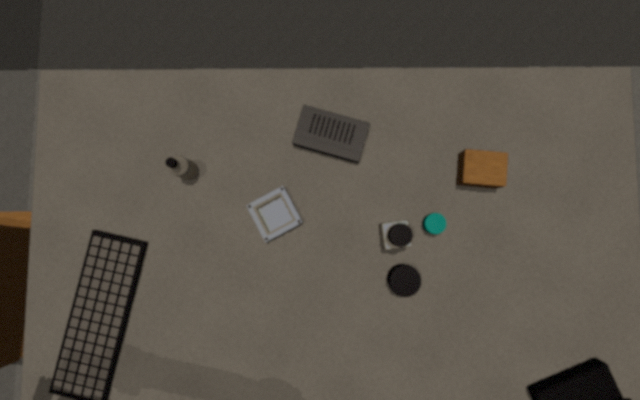

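Three round caps in the top view: black at (398,235) on the square white bottle, a larger black one at (404,280) on the bench, and turquoise at (434,223). The one I want should be the smaller black cap on the bottle. I'll confirm that in a crop and measure.

```bash
cat > h.py <<'E'
import numpy as np,cv2
from plant import *
def cloud(n,d):
    c=get_calibration(n);f=200/np.tan(np.radians(c["vertical_fov"]/2))
    v,u=np.mgrid[0:400,0:640]
    P=np.stack([(u-c["cx"])/f*d,(v-c["cy"])/f*d,d],-1)
    return (P-c["t"])@c["R"]
E
python3 - <<'E'
from h import *
for n in ["scene","top"]:
    z=np.load(n+"0.npz");p,d=z["p"],z["d"];X=cloud(n,d)
    x0,y0,w,h=(360,190,110,120) if n=="top" else (200,180,110,100)
    cv2.imwrite(f"pics/{n}_c1.png",cv2.resize(p[y0:y0+h,x0:x0+w,::-1],None,fx=5,fy=5,interpolation=cv2.INTER_CUBIC))
    if n=="top":
        cv2.imwrite("pics/top_c2.png",cv2.resize(p[170:255,230:320,::-1],None,fx=6,fy=6,interpolation=cv2.INTER_CUBIC))
    pts={"top":dict(cap=(399,234),big=(404,278),turq=(434,223),holderfloor=(275,213),spray=(174,162),netbox=(331,128),carton=(485,165),bench=(350,300)),"scene":dict(cap=(259,207),big=(231,200),turq=(243,252),floor=(342,178),bench=(290,250))}[n]
    for k,(u,v) in pts.items(): print(n,k,X[v,u].round(4),d[v,u])
E
```

```text
scene cap [ 0.5298 -0.1459  0.1288] 1.0608933
scene big [ 0.4163 -0.1615  0.0622] 1.1529053
scene turq [ 0.5544 -0.2419  0.0415] 1.0851578
scene floor [0.5724 0.1428 0.0052] 1.264969
scene bench [ 0.6271 -0.1408  0.0017] 1.1318529
top cap [ 0.5325 -0.1475  0.1313] 0.8995363
top big [ 0.4322 -0.1692  0.0604] 0.9612836
top turq [ 0.5582 -0.2439  0.0431] 0.98725426
top holderfloor [0.5824 0.1351 0.0054] 1.0357444
top spray [0.6885 0.3431 0.1289] 0.92634356
top netbox [ 0.7884 -0.0022  0.0306] 1.0244875
top carton [ 0.6922 -0.3589  0.0631] 0.9757599
top bench [ 0.3725 -0.0488  0.0008] 1.0185626
```

View pics/top_c1.png

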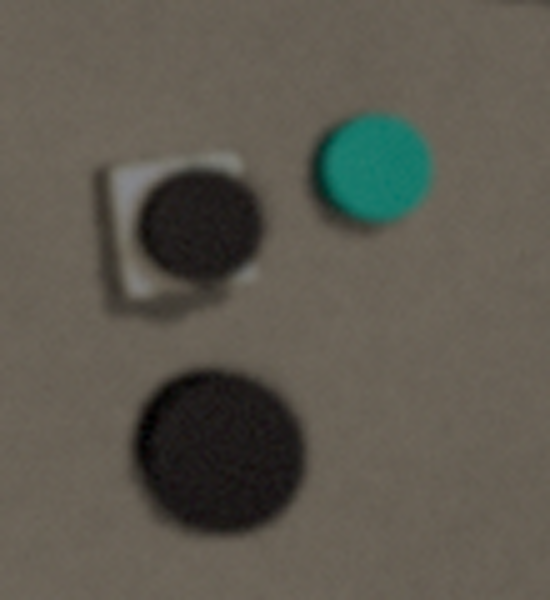

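View pics/scene_c1.png

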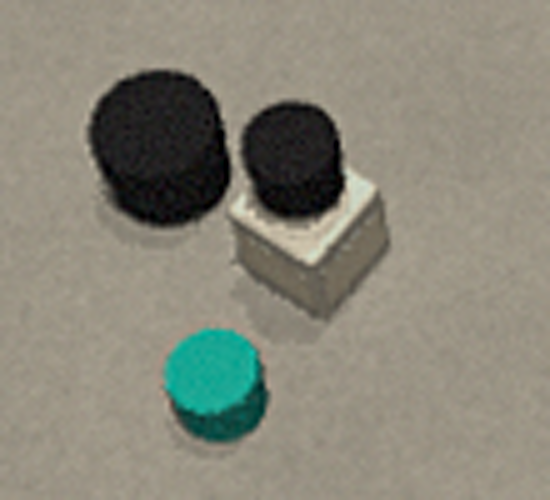

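View pics/top_c2.png

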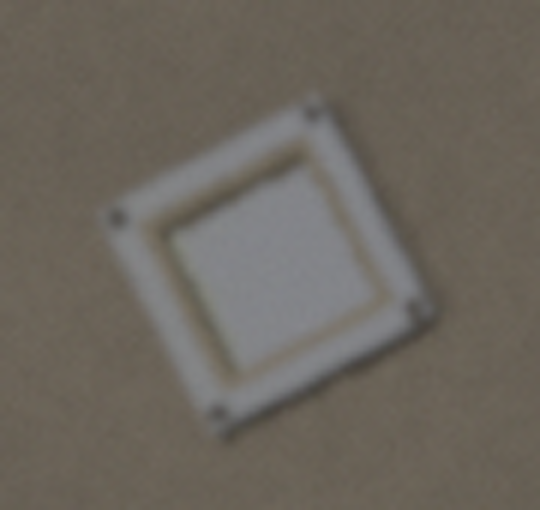

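The crops confirm it. The smaller black cap sits on the square bottle. The larger black cap stands alone on the bench and is 60 mm tall. The turquoise one is to be left alone. Next I'll fit rough poses from the depth.

```bash
cat >> h.py <<'E'
def fit(X,p):
    r={}
    def near(c,rad): return (np.hypot(X[...,0]-c[0],X[...,1]-c[1])<rad)
    def rect(P):
        b=cv2.minAreaRect((P*1000).astype(np.float32)); return np.array(b[0]).round(1),np.array(b[1]).round(1),round(b[2],1)
    m=near((.532,-.147),.05)&(X[...,2]>.118)&(X[...,2]<.14)
    if m.sum()>20:
        P=X[m]; r["cap"]=(cv2.minEnclosingCircle((P[:,:2]*1000).astype(np.float32)),P.mean(0).round(4),m.sum())
    m=near((.532,-.147),.07)&(X[...,2]>.064)&(X[...,2]<.088)
    if m.sum()>20: r["shoulder"]=(rect(X[m][:,:2]),X[m].mean(0).round(4))
    m=near((.58,.137),.085)&(X[...,2]>.022)&(X[...,2]<.036)
    if m.sum()>20: r["holder"]=(rect(X[m][:,:2]),X[m].mean(0).round(4))
    m=near((.58,.137),.03)&(X[...,2]<.012)
    if m.sum()>20: r["floor"]=(rect(X[m][:,:2]),X[m].mean(0).round(4))
    return r
E
python3 - <<'E'
from h import *
for n in ["scene","top"]:
    z=np.load(n+"0.npz")
    for k,v in fit(cloud(n,z["d"]),0).items(): print(n,k,v)
from scipy.spatial.transform import Rotation as R
print(R.from_rotvec(sense()["ee_rot"]).as_matrix().round(3))
E
```

```text
scene cap (((529.828857421875, -152.0274200439453), 26.406675338745117), array([ 0.5324, -0.1534,  0.1295]), np.int64(292))
scene shoulder ((array([ 530.6, -152.1]), array([61.3, 63.4]), 6.5), array([ 0.5425, -0.1601,  0.0721]))
scene holder ((array([577.4, 133.7]), array([100.9, 104.4]), 28.3), array([0.5786, 0.1321, 0.0292]))
scene floor ((array([578.1, 139.1]), array([56.3, 51. ]), 28.5), array([0.5785, 0.1387, 0.0068]))
top cap (((530.2467041015625, -152.18771362304688), 25.94429588317871), array([ 0.5303, -0.1513,  0.1303]), np.int64(455))
top shoulder ((array([ 530.3, -151.3]), array([61.8, 60.7]), 7.7), array([ 0.5313, -0.1404,  0.072 ]))
top holder ((array([579.1, 133.8]), array([100.2, 100.4]), 28.3), array([0.5788, 0.134 , 0.03  ]))
top floor ((array([580.2, 137.1]), array([58.8, 58.9]), 15.6), array([0.5799, 0.1368, 0.0067]))
[[ 0.281  0.96  -0.001]
 [ 0.96  -0.281 -0.002]
 [-0.002  0.    -1.   ]]
```

```bash
cat >> h.py <<'E'
from scipy.spatial.transform import Rotation as Ro
def go(xyz,yaw):
    s=sense();Rt=Ro.from_rotvec(s["ee_rot"]);M=Rt.as_matrix()
    y=np.radians(yaw);T=np.array([[np.cos(y),np.sin(y),0],[np.sin(y),-np.cos(y),0],[0,0,-1]])
    sh=M.T@(np.array(xyz)-s["eef_pos"])/.15
    tu=Ro.from_matrix(M.T@T).as_rotvec()/np.pi
    print("t",s["time_s"],"pos",s["eef_pos"].round(4),"yaw",np.degrees(np.arctan2(M[1,0],M[0,0])).round(2),"tilt",M[:,2].round(4),"w",round(s["grip_width"],4),"F",s["ft_force"].round(2),"Tq",s["ft_torque"].round(2),"j7",s["joints"][6].round(3))
    print("shift",sh.round(4),"turn",tu.round(4))
def wcap(name):
    s=sense();p,d=capture("wrist");c=get_calibration("wrist");f=200/np.tan(np.radians(c["vertical_fov"]/2))
    v,u=np.mgrid[0:400,0:640]
    P=np.stack([(u-c["cx"])/f*d,(v-c["cy"])/f*d,d],-1);T=c["T_tool_cam"]
    P=P@T[:3,:3].T+T[:3,3]
    X=P@Ro.from_rotvec(s["ee_rot"]).as_matrix().T+s["eef_pos"];X[d==0]=np.nan
    cv2.imwrite(f"pics/{name}.png",p[:,:,::-1]);np.savez(name+".npz",p=p,d=d,X=X)
    return p,d,X
E
python3 - <<'E'
from h import *
go((.579,.134,.24),5)
E
```

```text
t 0.1 pos [0.1824 0.6232 0.2366] yaw 73.68 tilt [-6.0e-04 -2.2e-03 -1.0e+00] w 0.093 F [0.18 0.93 0.32] Tq [ 0.    0.02 -0.02] j7 -0.04
shift [-2.3874  3.4535 -0.0171] turn [0.0004 0.0006 0.3816]
```

Request:
apply_moves([
  [93,[-0.7,1,0],[0,0,0.38]],
  [93,[-0.7,1,0],[0,0,0.38]],
  [93,[-0.7,1,0],[0,0,0.38]],
  [93,[-0.7,1,0],[0,0,0.38]],
  [93,[-0.7,1,0],[0,0,0.38]],
  [93,[-0.7,1,0],[0,0,0.38]],
  [93,[-0.7,1,0],[0,0,0.38]],
  [93,[-0.7,1,0],[0,0,0.38]],
  [93,[-0.7,1,0],[0,0,0.38]],
])

```text
time_s: 1.0
eef_pos: [0.2967, 0.4807, 0.2372]
ee_rot: [3.137, 0.145, -0.001]
ft_force: [0.5, -0.3, -0.4]
grip_width: 0.093
```

Run:
```python
from h import *
go((.579,.134,.24),5)
```

```text
t 1.0 pos [0.2967 0.4807 0.2372] yaw 5.31 tilt [-3.0e-04 -1.3e-03 -1.0e+00] w 0.093 F [ 0.46 -0.32 -0.39] Tq [-0.08  0.07  0.02] j7 -0.792
shift [ 1.6603  2.4754 -0.0166] turn [0.0004 0.0001 0.0017]
```

Request:
apply_moves([
  [93,[0.66,1,0],[0,0,0]],
  [93,[0.66,1,0],[0,0,0]],
  [93,[0.66,1,0],[0,0,0]],
  [93,[0.66,1,0],[0,0,0]],
])

```text
time_s: 1.4
eef_pos: [0.4121, 0.3363, 0.2378]
ee_rot: [3.136, 0.142, 0.002]
ft_force: [-0.1, -0.8, -0.6]
grip_width: 0.0927
```

Request:
apply_moves([
  [93,[0.66,1,0],[0,0,0]],
  [93,[0.66,1,0],[0,0,0]],
  [93,[0.66,1,0],[0,0,0]],
  [93,[0.66,1,0],[0,0,0]],
])

```text
time_s: 1.8
eef_pos: [0.5241, 0.1956, 0.2378]
ee_rot: [3.136, 0.142, 0.002]
ft_force: [0.0, 0.4, -0.3]
grip_width: 0.0932
```

Request:
apply_moves([
  [93,[0.34,0.48,0],[0,0,0]],
  [93,[0.34,0.48,0],[0,0,0]],
  [93,[0.34,0.48,0],[0,0,0]],
  [93,[0.34,0.48,0],[0,0,0]],
  [93,[0.34,0.48,0],[0,0,0]],
])

```text
time_s: 2.3
eef_pos: [0.5783, 0.135, 0.2372]
ee_rot: [-3.137, -0.15, 0.002]
ft_force: [-0.8, 0.2, -0.1]
grip_width: 0.0929
```

Run:
```python
from h import *
p,d,X=wcap("w1")
for k,v in fit(X,0).items(): print(k,v)
go((.530,-.152,.24),-16)
```

```text
holder ((array([577.9, 134.6]), array([100.2, 100.8]), 28.5), array([0.5775, 0.1365, 0.0289]))
floor ((array([580.1, 136.8]), array([59.2, 59.3]), 50.8), array([0.58  , 0.1374, 0.0058]))
t 2.35 pos [0.5783 0.1353 0.2374] yaw 5.51 tilt [-0.0013  0.0012 -1.    ] w 0.093 F [-0.64  0.29  0.35] Tq [-0.07  0.05 -0.04] j7 0.021
shift [-0.5046  1.8758 -0.0194] turn [-0.0003  0.0005  0.1195]
```

View pics/w1.png

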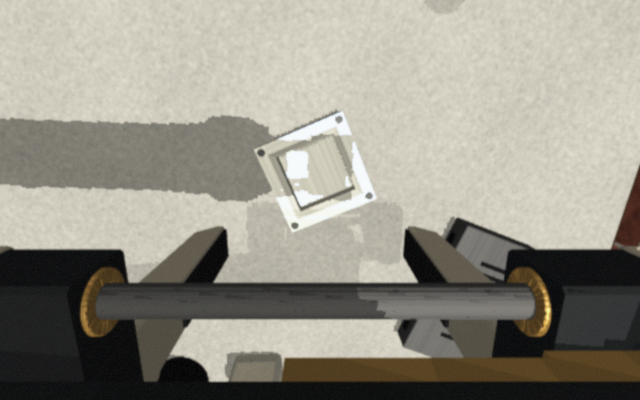

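The wrist picture shows the whole holder, with its corner screws at (262,153), (339,119), (369,196) and (295,226), so the centre is about (316,173). The three cameras agree on about (578, 134.3) mm, yaw 28.4°. Next I go above the bottle.

Request:
apply_moves([
  [93,[-0.25,0.94,0],[0,0,0.12]],
  [93,[-0.25,0.94,0],[0,0,0.12]],
  [93,[-0.25,0.94,0],[0,0,0.12]],
  [93,[-0.25,0.94,0],[0,0,0.12]],
])

```text
time_s: 2.75
eef_pos: [0.553, -0.0179, 0.2386]
ee_rot: [3.102, -0.462, 0.001]
ft_force: [0.5, -0.1, 1.1]
grip_width: 0.0933
```

Run:
```python
from h import *
go((.530,-.152,.24),-16)
```

```text
t 2.75 pos [ 0.553  -0.0179  0.2386] yaw -16.93 tilt [ 0.    -0.005 -1.   ] w 0.0933 F [ 0.55 -0.14  1.1 ] Tq [-0.04  0.09 -0.04] j7 -0.051
shift [ 0.1134  0.9001 -0.0046] turn [ 0.0015 -0.0005 -0.0052]
```

Request:
apply_moves([
  [93,[0.12,0.9,0],[0,0,0]],
  [93,[0.12,0.9,0],[0,0,0]],
  [93,[0.12,0.9,0],[0,0,0]],
  [93,[0.12,0.9,0],[0,0,0]],
  [93,[0.12,0.9,0],[0,0,0]],
])

```text
time_s: 3.25
eef_pos: [0.5344, -0.1438, 0.2377]
ee_rot: [-3.109, 0.443, 0.0]
ft_force: [0.4, -0.1, -0.4]
grip_width: 0.093
```

Run:
```python
from h import *
p,d,X=wcap("w2")
for k,v in fit(X,0).items(): print(k,v)
go((.530,-.152,.24),-16)
```

```text
cap (((528.7559814453125, -150.9735565185547), 26.040985107421875), array([ 0.5292, -0.1494,  0.1294]), np.int64(3195))
shoulder ((array([ 528.7, -151. ]), array([62.3, 62. ]), 7.6), array([ 0.5344, -0.1346,  0.0713]))
t 3.3 pos [ 0.5348 -0.1424  0.2375] yaw -16.09 tilt [-0.      0.0021 -1.    ] w 0.0931 F [-0.72  0.31  0.54] Tq [-0.03  0.06  0.04] j7 0.197
shift [-0.0128  0.0704 -0.0167] turn [-0.0006  0.0002 -0.0005]
```

View pics/w2.png

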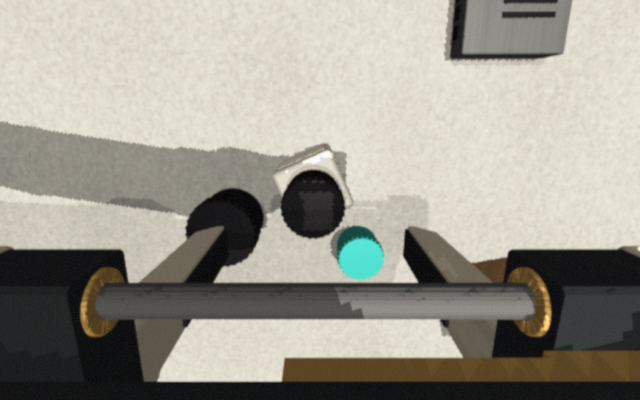

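The wrist picture shows the cap at (312,203) on the bottle, with both look-alikes well below the fingertips' height. Now I descend to the cap.

Run:
```python
from h import *
go((.5292,-.1513,.1195),-16)
```

```text
t 3.3 pos [ 0.5348 -0.1424  0.2375] yaw -16.09 tilt [-0.      0.0021 -1.    ] w 0.0931 F [-0.72  0.31  0.54] Tq [-0.03  0.06  0.04] j7 0.197
shift [-0.0188  0.069   0.7866] turn [-0.0006  0.0002 -0.0005]
```

Request:
apply_moves([
  [93,[-0.02,0.07,0.2],[0,0,0]],
  [93,[-0.02,0.07,0.4],[0,0,0]],
  [93,[-0.02,0.07,0.4],[0,0,0]],
  [93,[-0.02,0.07,0.4],[0,0,0]],
])

```text
time_s: 3.7
eef_pos: [0.5292, -0.152, 0.1777]
ee_rot: [-3.11, 0.439, 0.001]
ft_force: [-0.5, -0.2, -0.4]
grip_width: 0.093
```

Run:
```python
from h import *
p,d,X=wcap("w3")
for k,v in fit(X,0).items(): print(k,v)
go((.5292,-.1513,.1195),-16)
```

```text
cap (((528.83203125, -151.16319274902344), 26.294139862060547), array([ 0.5292, -0.1492,  0.1294]), np.int64(5275))
shoulder ((array([ 528.7, -150.6]), array([62. , 61.3]), 7.8), array([ 0.5336, -0.1334,  0.0712]))
t 3.75 pos [ 0.5298 -0.1528  0.1786] yaw -16.13 tilt [ 1.7e-03  2.0e-04 -1.0e+00] w 0.0927 F [-0.37 -0.29  0.15] Tq [-0.09  0.04 -0.03] j7 0.256
shift [-0.0069 -0.0081  0.3942] turn [-0.0002 -0.0005 -0.0007]
```

View pics/w3.png

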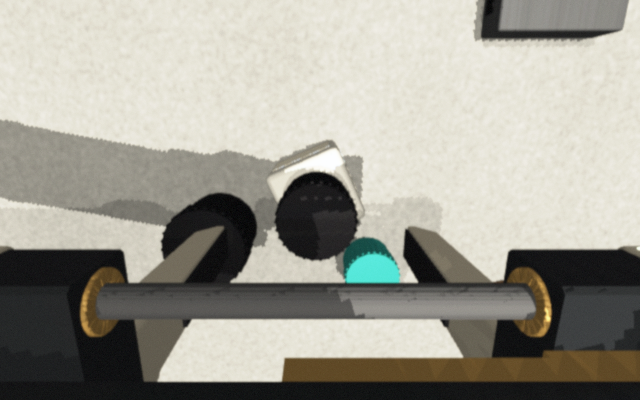

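The cap stays centred at (316,215), and the bystanders are clear. I'll descend and grip.

Request:
apply_moves([
  [93,[-0.01,-0.01,0.2],[0,0,0]],
  [93,[-0.01,-0.01,0.39],[0,0,0]],
  [93,[-0.01,-0.01,0.39],[0,0,0]],
  [93,[-0.01,-0.01,0.39],[0,0,0]],
  [44,[-0.01,-0.01,0.39],[0,0,0]],
  [44,[-0.01,-0.01,0.39],[0,0,0]],
  [44,[-0.01,-0.01,0.39],[0,0,0]],
  [44,[-0.01,-0.01,0.39],[0,0,0]],
  [44,[-0.01,-0.01,0.39],[0,0,0]],
  [44,[-0.01,-0.01,0.39],[0,0,0]],
], force=45)

```text
time_s: 4.75
eef_pos: [0.5283, -0.1528, 0.1196]
ee_rot: [3.109, -0.446, 0.004]
ft_force: [1.3, -0.3, -1.2]
grip_width: 0.0498
```

Run:
```python
from h import *
go((.5292,-.1513,.1195),-16)
```

```text
t 4.75 pos [ 0.5283 -0.1528  0.1196] yaw -16.32 tilt [ 0.0023 -0.001  -1.    ] w 0.0498 F [ 1.26 -0.34 -1.18] Tq [-0.24 -0.27  0.02] j7 0.298
shift [ 0.0027 -0.0115  0.0005] turn [ 0.0001 -0.0008 -0.0018]
```

Request:
apply_moves([
  [44,[0,0,-0.1],[0,0,0]],
  [44,[0,0,-0.25],[0,0,0]],
  [44,[0,0,-0.45],[0,0,0]],
  [44,[0,0,-0.45],[0,0,0]],
  [44,[0,0,-0.45],[0,0,0]],
])

```text
time_s: 5.25
eef_pos: [0.5267, -0.152, 0.1857]
ee_rot: [-3.109, 0.445, 0.003]
ft_force: [-0.4, 0.7, -4.5]
grip_width: 0.049
```

Run:
```python
from h import *
p,d,X=wcap("w4")
p,d=capture("scene");cv2.imwrite("pics/s4.png",cv2.resize(p[120:300,180:420,::-1],None,fx=3,fy=3))
go((.578,.1345,.187),5)
```

```text
t 5.35 pos [ 0.5258 -0.1516  0.1846] yaw -16.3 tilt [-0.0046  0.0015 -1.    ] w 0.0496 F [ 0.29 -0.36 -4.63] Tq [-0.09  0.13  0.03] j7 0.249
shift [-0.2017 -1.9282 -0.0149] turn [-0.0003  0.0015 -0.1183]
```

View pics/w4.png

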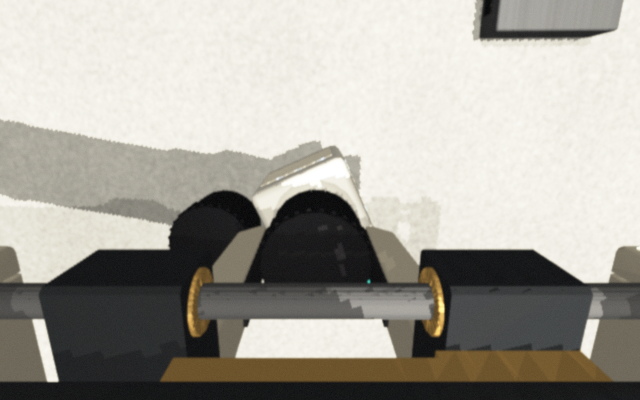

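View pics/s4.png

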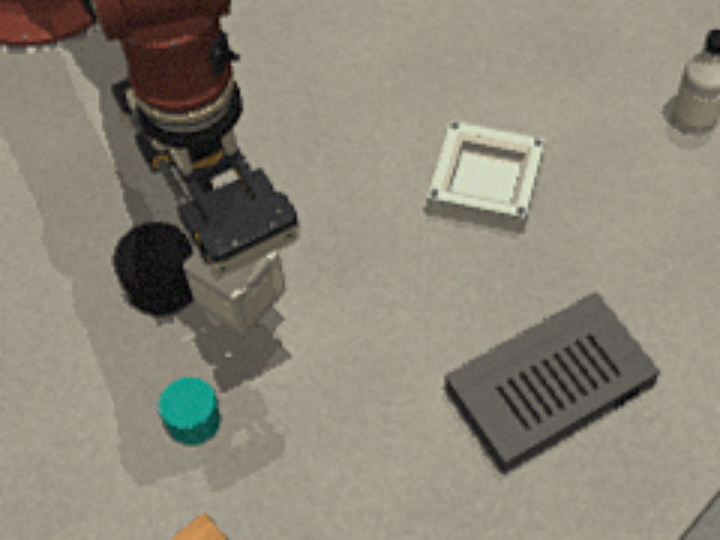

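The bottle hangs from the cap, and the big cap and the turquoise one are unmoved. Next I carry it to the holder, turning 20.9° anticlockwise (-0.116).

Request:
apply_moves([
  [44,[-0.03,-0.25,0],[0,0,-0.03]],
  [44,[-0.06,-0.5,0],[0,0,-0.06]],
  [44,[-0.09,-0.75,0],[0,0,-0.09]],
  [44,[-0.12,-0.96,0],[0,0,-0.116]],
  [44,[-0.12,-0.96,0],[0,0,-0.116]],
])

```text
time_s: 5.85
eef_pos: [0.55, -0.0009, 0.1842]
ee_rot: [-3.132, -0.143, 0.006]
ft_force: [-0.2, 1.0, -5.4]
grip_width: 0.0496
```

Run:
```python
from h import *
go((.578,.1345,.187),4.7)
```

```text
t 5.85 pos [ 0.55   -0.0009  0.1842] yaw 5.22 tilt [-0.0043  0.0064 -1.    ] w 0.0496 F [-0.19  1.03 -5.38] Tq [-0.16  0.    0.01] j7 0.282
shift [ 0.2677 -0.8818 -0.0134] turn [-0.0021  0.0012  0.0029]
```

Request:
apply_moves([
  [44,[0.09,-0.3,0],[0,0,0]],
  [44,[0.18,-0.6,0],[0,0,0]],
  [44,[0.26,-0.88,0],[0,0,0]],
  [44,[0.26,-0.88,0],[0,0,0]],
  [44,[0.26,-0.88,0],[0,0,0]],
  [44,[0.26,-0.88,0],[0,0,0]],
])

```text
time_s: 6.45
eef_pos: [0.5781, 0.1235, 0.1853]
ee_rot: [3.137, 0.122, -0.005]
ft_force: [1.0, -0.4, -5.0]
grip_width: 0.0494
```

Run:
```python
from h import *
go((.578,.1345,.187),4.7)
p,d,X=wcap("w5")
for n in("top","scene"):
    p,d=capture(n);np.savez(n+"5.npz",p=p,d=d)
    o=(220,130,120,110) if n=="top" else (270,90,140,120)
    cv2.imwrite(f"pics/{n}5.png",cv2.resize(p[o[1]:o[1]+o[3],o[0]:o[0]+o[2],::-1],None,fx=5,fy=5,interpolation=cv2.INTER_CUBIC))
go((.578,.1345,.187),4.7)
```

```text
t 6.45 pos [0.5781 0.1235 0.1853] yaw 4.44 tilt [-0.0029 -0.0024 -1.    ] w 0.0494 F [ 1.   -0.43 -5.  ] Tq [-0.15  0.08 -0.03] j7 0.052
shift [ 0.0048 -0.0731 -0.0118] turn [ 0.0007  0.001  -0.0014]
t 6.6 pos [0.5787 0.1235 0.1863] yaw 4.39 tilt [-9.e-04 -1.e-03 -1.e+00] w 0.0493 F [-0.23  0.84 -3.94] Tq [-0.07  0.01  0.03] j7 0.052
shift [ 0.0006 -0.0733 -0.0048] turn [ 0.0003  0.0003 -0.0017]
```

View pics/w5.png

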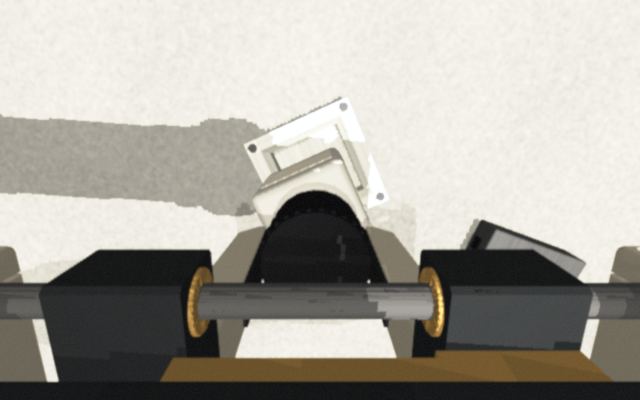

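View pics/scene5.png

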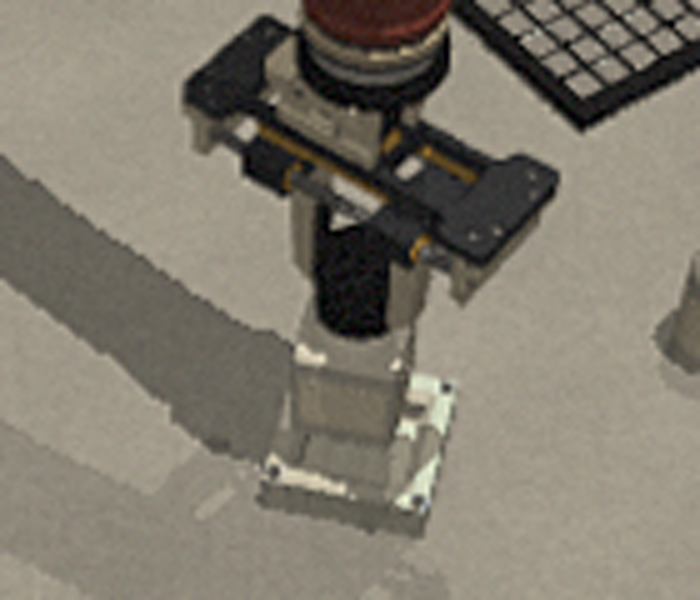

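View pics/top5.png

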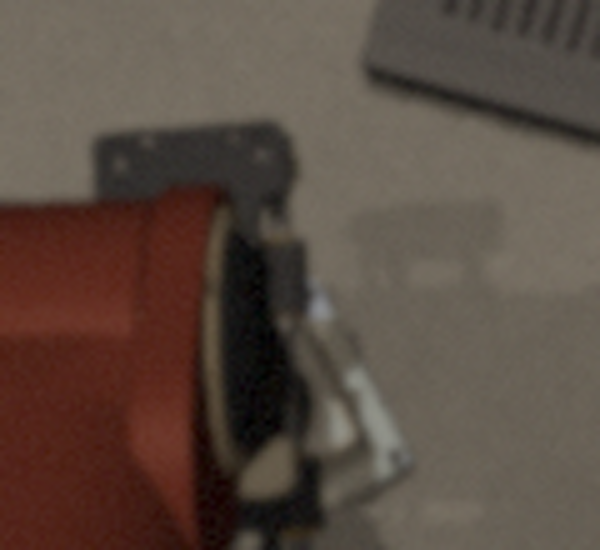

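Run:
```python
from h import *
z=np.load("w5.npz");X=z["X"];p=z["p"]
U=lambda a:np.array(a)
m=(X[...,2]>.128)&(X[...,2]<.152)&(np.hypot(X[...,0]-.578,X[...,1]-.1235)<.06)
v,u=np.nonzero(m);print("shoulder px",m.sum(),u.min(),u.max(),v.min(),v.max())
b=cv2.minAreaRect((X[m][:,:2]*1000).astype(np.float32));print(b, X[m][:,2].min(),X[m][:,2].max())
# front face points
m2=(X[...,2]>.08)&(X[...,2]<.128)&(np.hypot(X[...,0]-.578,X[...,1]-.1235)<.06)
print("front",m2.sum())
if m2.sum()>30: print(cv2.minAreaRect((X[m2][:,:2]*1000).astype(np.float32)))
# holder
m3=(X[...,2]>.024)&(X[...,2]<.036)&(np.hypot(X[...,0]-.578,X[...,1]-.134)<.085)
print("holder",m3.sum(),cv2.minAreaRect((X[m3][:,:2]*1000).astype(np.float32)))
print(X[153,262],X[106,344],X[148,252],X[197,380])
for (uu,vv) in [(252,148),(344,106),(380,197)]: print(X[vv,uu])
# line fit of shoulder upper boundary (min row per column)
pts=[]
for c in range(268,332,2):
    r=np.nonzero(m[:,c])[0]
    if len(r): pts.append(X[r.min(),c])
pts=np.array(pts);l=cv2.fitLine((pts[:,:2]*1000).astype(np.float32),cv2.DIST_HUBER,0,.01,.01).ravel();print("edge yaw",np.degrees(np.arctan2(l[1],l[0])),l)
```

```text
shoulder px 3125 252 371 159 228
((573.4054565429688, 130.52401733398438), (62.066673278808594, 47.87803649902344), 28.789838790893555) 0.12801390399777193 0.14238095485840346
front 866
((579.88916015625, 146.32083129882812), (38.41261291503906, 79.78501892089844), 78.40119171142578)
holder 4395 ((577.7950439453125, 134.65577697753906), (100.25128173828125, 100.74930572509766), 28.429065704345703)
[0.52665697 0.14886317 0.02865869] [0.59593722 0.19534694 0.03157246] [0.51803674 0.15303057 0.03141614] [0.63707391 0.1171605  0.03153177]
[0.51803674 0.15303057 0.03141614]
[0.59593722 0.19534694 0.03157246]
[0.63707391 0.1171605  0.03153177]
edge yaw 28.551746 [8.7838578e-01 4.7795227e-01 5.6196027e+02 1.5130313e+02]
```

Request:
apply_moves([
  [44,[0.01,-0.067,0.05],[0,0,0]],
  [44,[0.01,-0.067,0.12],[0,0,0]],
  [44,[0.01,-0.067,0.18],[0,0,0]],
  [44,[0.01,-0.067,0.2],[0,0,0]],
  [44,[0.01,-0.067,0.2],[0,0,0]],
  [44,[0.01,-0.067,0.2],[0,0,0]],
])

```text
time_s: 7.2
eef_pos: [0.5799, 0.1353, 0.1567]
ee_rot: [3.139, 0.124, 0.0]
ft_force: [-0.9, 0.7, -3.8]
grip_width: 0.0491
```

Run:
```python
from h import *
p,d=capture("scene");np.savez("scene6.npz",p=p,d=d)
o=(270,90,140,120)
cv2.imwrite(f"pics/scene6.png",cv2.resize(p[o[1]:o[1]+o[3],o[0]:o[0]+o[2],::-1],None,fx=5,fy=5,interpolation=cv2.INTER_CUBIC))
p,d,X=wcap("w6")
s=sense();zb=s["eef_pos"][2]-.119
m=(X[...,2]>zb+.061)&(X[...,2]<zb+.085)&(np.hypot(X[...,0]-.578,X[...,1]-.134)<.06)
print(cv2.minAreaRect((X[m][:,:2]*1000).astype(np.float32)))
b=cv2.minAreaRect((X[m][:,:2]*1000).astype(np.float32))
go((.5784,.1335,.1255),4.4)
```

```text
((575.4756469726562, 142.74966430664062), (61.996891021728516, 47.59490203857422), 28.66434097290039)
t 7.3 pos [0.5801 0.1355 0.1571] yaw 4.55 tilt [ 1.e-03  1.e-04 -1.e+00] w 0.0493 F [-0.11  0.4  -4.31] Tq [-0.09  0.04 -0.01] j7 0.05
shift [-0.0125  0.0124  0.2106] turn [-0.     -0.0003  0.0008]
```

View pics/scene6.png

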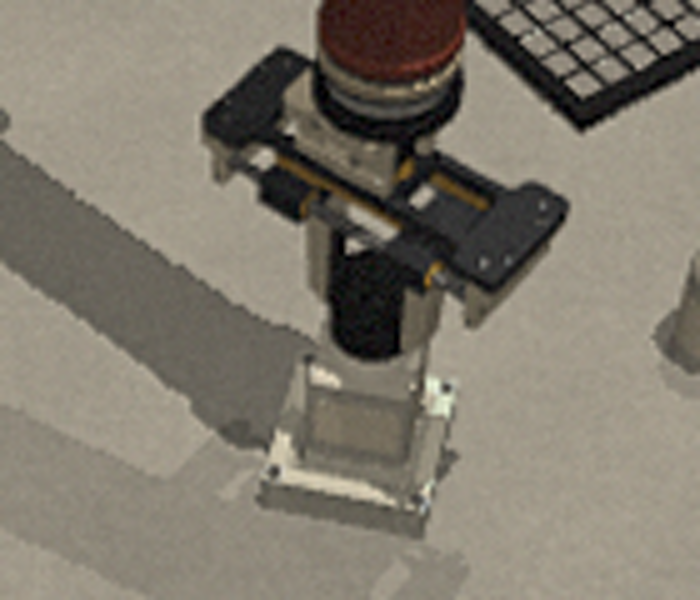

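View pics/w6.png

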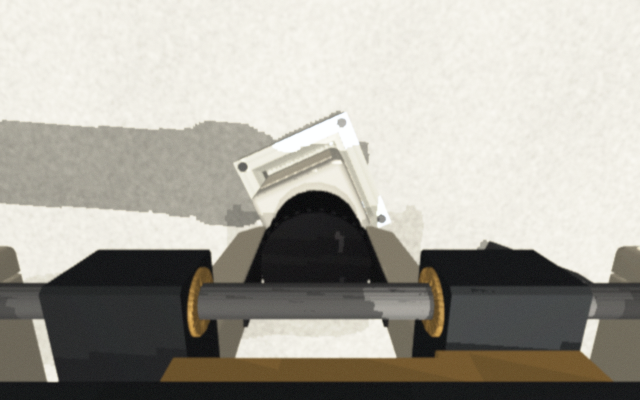

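The bottle centre is about (1.2, 1.9) mm off, so I'll correct that while descending.

Request:
apply_moves([
  [44,[-0.01,0.012,0],[0,0,0]],
  [44,[-0.01,0.012,0.04],[0,0,0]],
  [44,[-0.01,0.012,0.08],[0,0,0]],
  [44,[-0.01,0.012,0.12],[0,0,0]],
  [44,[-0.01,0.012,0.12],[0,0,0]],
  [44,[-0.01,0.012,0.12],[0,0,0]],
])

```text
time_s: 7.9
eef_pos: [0.5782, 0.1338, 0.1382]
ee_rot: [3.139, 0.125, -0.001]
ft_force: [0.2, -0.7, -4.2]
grip_width: 0.0494
```

Run:
```python
from h import *
p,d,X=wcap("w7")
s=sense();zb=s["eef_pos"][2]-.119
m=(X[...,2]>zb+.061)&(X[...,2]<zb+.085)&(np.hypot(X[...,0]-.578,X[...,1]-.134)<.06)
b=cv2.minAreaRect((X[m][:,:2]*1000).astype(np.float32));print(b)
go((.5784,.1335,.1255),4.4)
```

```text
((573.39208984375, 141.0040283203125), (62.29352951049805, 47.70259094238281), 28.617212295532227)
t 7.95 pos [0.5785 0.1337 0.1386] yaw 4.57 tilt [ 1.e-04 -1.e-04 -1.e+00] w 0.0493 F [-0.21 -0.32 -3.26] Tq [-0.11  0.04 -0.01] j7 0.061
shift [-0.0005  0.0014  0.0872] turn [ 0.     -0.      0.0009]
```

Request:
apply_moves([
  [44,[0.003,0,0.03],[0,0,0]],
  [44,[0.003,0,0.06],[0,0,0]],
  [44,[0.003,0,0.085],[0,0,0]],
  [44,[0.003,0,0.092],[0,0,0]],
  [44,[0.003,0,0.092],[0,0,0]],
  [44,[0.003,0,0.092],[0,0,0]],
])

```text
time_s: 8.55
eef_pos: [0.579, 0.1334, 0.1253]
ee_rot: [3.139, 0.125, 0.001]
ft_force: [-0.9, -1.2, -0.0]
grip_width: 0.0491
```

Run:
```python
from h import *
go((.5784,.1335,.1255),4.4)
p,d=capture("scene");np.savez("scene8.npz",p=p,d=d)
o=(270,90,140,120)
cv2.imwrite(f"pics/scene8.png",cv2.resize(p[o[1]:o[1]+o[3],o[0]:o[0]+o[2],::-1],None,fx=5,fy=5,interpolation=cv2.INTER_CUBIC))
X=cloud("scene",d)
p,d,X2=wcap("w8")
for Y in(X,X2):
  m=(Y[...,2]>.05)&(Y[...,2]<.1)&(np.hypot(Y[...,0]-.578,Y[...,1]-.134)<.06)
  print(m.sum(),np.histogram(Y[m][:,2],bins=np.arange(.05,.1,.003)))
go((.5784,.1335,.1255),4.4)
```

```text
t 8.55 pos [0.579  0.1334 0.1253] yaw 4.55 tilt [ 7.e-04 -2.e-04 -1.e+00] w 0.0491 F [-0.94 -1.16 -0.03] Tq [-0.31  0.33  0.01] j7 0.068
shift [-0.0039 -0.0008 -0.001 ] turn [ 0.0001 -0.0002  0.0008]
302 (array([12, 11, 14, 21, 17,  8, 19, 25, 29, 61, 40, 23,  7,  1,  2,  9]), array([0.05 , 0.053, 0.056, 0.059, 0.062, 0.065, 0.068, 0.071, 0.074,
       0.077, 0.08 , 0.083, 0.086, 0.089, 0.092, 0.095, 0.098]))
3789 (array([  53,   63,   59,  130,   78,   57,   77,  222,  937, 1661,  267,
          0,    0,    0,   33,   93]), array([0.05 , 0.053, 0.056, 0.059, 0.062, 0.065, 0.068, 0.071, 0.074,
       0.077, 0.08 , 0.083, 0.086, 0.089, 0.092, 0.095, 0.098]))
t 8.65 pos [0.579  0.1334 0.1253] yaw 4.55 tilt [ 7.e-04 -3.e-04 -1.e+00] w 0.0492 F [-1.33 -1.63  0.69] Tq [-0.25  0.32  0.01] j7 0.068
shift [-0.004  -0.0011 -0.0012] turn [ 0.0001 -0.0002  0.0008]
```

View pics/scene8.png

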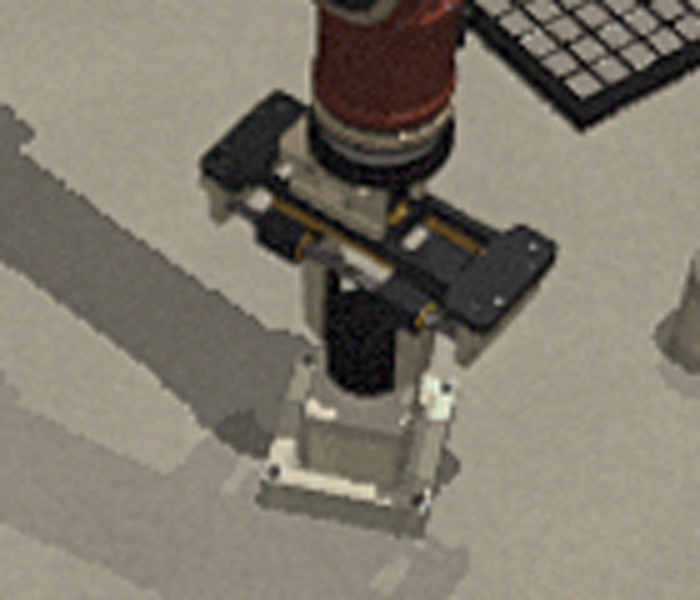

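The body sits inside the recess, its edge at about z 0.078 as expected when seated, and the weight has come off. Now I press.

Request:
apply_moves([
  [44,[0,0,0.008],[0,0,0]],
  [44,[0,0,0.016],[0,0,0]],
  [44,[0,0,0.024],[0,0,0]],
  [44,[0,0,0.03],[0,0,0]],
  [44,[0,0,0.03],[0,0,0]],
  [44,[0,0,0.03],[0,0,0]],
])

```text
time_s: 9.25
eef_pos: [0.5791, 0.1334, 0.1222]
ee_rot: [-3.139, -0.125, -0.002]
ft_force: [-2.8, -2.4, 9.8]
grip_width: 0.0492
```

Run:
```python
from h import *
go((.5784,.1335,.1255),4.4)
```

```text
t 9.25 pos [0.5791 0.1334 0.1222] yaw 4.55 tilt [ 1.1e-03  4.0e-04 -1.0e+00] w 0.0492 F [-2.83 -2.44  9.83] Tq [-0.4   0.93  0.06] j7 0.07
shift [-0.0046 -0.0007 -0.0219] turn [-0.0001 -0.0004  0.0008]
```

Request:
apply_moves([
  [44,[-0.003,0.002,0.01],[0,0,0]],
  [44,[-0.003,0.002,0.02],[0,0,0]],
  [44,[-0.003,0.002,0.025],[0,0,0]],
  [44,[-0.003,0.002,0.025],[0,0,0]],
  [44,[-0.003,0.002,0.025],[0,0,0]],
], force=55)

```text
time_s: 9.75
eef_pos: [0.5791, 0.1334, 0.1194]
ee_rot: [-3.138, -0.125, -0.003]
ft_force: [-4.9, -0.4, 13.9]
grip_width: 0.0489
```

Run:
```python
from h import *
go((.5784,.1335,.1255),4.4)
```

```text
t 9.75 pos [0.5791 0.1334 0.1194] yaw 4.55 tilt [ 0.0022  0.0012 -1.    ] w 0.0489 F [-4.89 -0.41 13.89] Tq [-0.31  1.16  0.  ] j7 0.072
shift [-0.0042 -0.001  -0.0405] turn [-0.0003 -0.0007  0.0008]
```

Request:
apply_moves([
  [44,[0,0,0.002],[0,0,-0.03]],
  [44,[0,0,0.002],[0,0,-0.06]],
  [44,[0,0,0.002],[0,0,-0.09]],
  [44,[0,0,0.002],[0,0,-0.12]],
  [44,[0,0,0.002],[0,0,-0.15]],
  [44,[0,0,0.002],[0,0,-0.17]],
  [44,[0,0,0.002],[0,0,-0.17]],
])

```text
time_s: 10.45
eef_pos: [0.5803, 0.134, 0.1196]
ee_rot: [-2.994, -0.95, -0.009]
ft_force: [-3.8, -1.0, 14.1]
grip_width: 0.0494
```

Run:
```python
from h import *
go((.5784,.1335,.1195),70)
```

```text
t 10.45 pos [0.5803 0.134  0.1196] yaw 35.21 tilt [ 0.0051  0.0022 -1.    ] w 0.0494 F [-3.79 -1.   14.06] Tq [-0.27  0.75 -0.01] j7 0.479
shift [-0.012  -0.0046  0.0006] turn [ 0.0009 -0.0016 -0.1933]
```

Torque is near zero, so the cap is turning with the jaws. I'll continue to about 67°.

Request:
apply_moves([
  [44,[-0.003,-0.001,0.002],[0,0,-0.03]],
  [44,[-0.003,-0.001,0.002],[0,0,-0.06]],
  [44,[-0.003,-0.001,0.002],[0,0,-0.09]],
  [44,[-0.003,-0.001,0.002],[0,0,-0.12]],
  [44,[-0.003,-0.001,0.002],[0,0,-0.15]],
  [44,[-0.003,-0.001,0.002],[0,0,-0.18]],
  [44,[-0.003,-0.001,0.002],[0,0,-0.2]],
  [44,[-0.003,-0.001,0.002],[0,0,-0.2]],
  [44,[-0.003,-0.001,0.002],[0,0,-0.2]],
])

```text
time_s: 11.35
eef_pos: [0.5805, 0.1346, 0.1196]
ee_rot: [2.554, 1.827, 0.012]
ft_force: [-2.1, -0.3, 13.5]
grip_width: 0.0489
```

Run:
```python
from h import *
go((.5784,.1335,.1195),70)
p,d,X2=wcap("w9")
```

```text
t 11.35 pos [0.5805 0.1346 0.1196] yaw 71.17 tilt [ 0.007   0.0029 -1.    ] w 0.0489 F [-2.06 -0.3  13.45] Tq [-0.15  0.59  0.04] j7 0.957
shift [-0.0116 -0.0107  0.0006] turn [ 0.0018 -0.0016  0.0065]
```

View pics/w9.png

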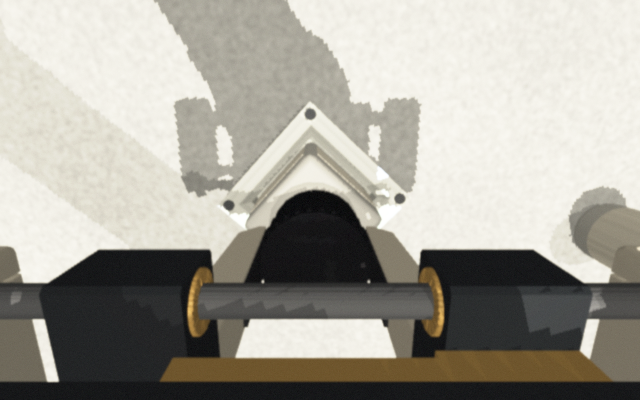

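The picture shows the bottle still seated and the holder corner at (310,113). The twist is 66.6°. I'll lift slowly.

Request:
apply_moves([
  [44,[0,0,-0.02],[0,0,0]],
  [44,[0,0,-0.04],[0,0,0]],
  [44,[0,0,-0.06],[0,0,0]],
  [44,[0,0,-0.08],[0,0,0]],
  [44,[0,0,-0.1],[0,0,0]],
  [44,[0,0,-0.1],[0,0,0]],
])

```text
time_s: 12.0
eef_pos: [0.5784, 0.1332, 0.131]
ee_rot: [2.555, 1.827, 0.001]
ft_force: [1.0, -0.2, 0.0]
grip_width: 0.0493
```

Run:
```python
from h import *
go((.5784,.1335,.14),71)
p,d,X2=wcap("w10")
z9=np.load("w9.npz")["X"]
for Y in(z9,X2):
  m=(Y[...,2]>.06)&(Y[...,2]<.098)&(np.hypot(Y[...,0]-.578,Y[...,1]-.134)<.06)
  print(m.sum(),np.histogram(Y[m][:,2],bins=np.arange(.06,.1,.003))[0])
```

```text
t 12.0 pos [0.5784 0.1332 0.131 ] yaw 71.15 tilt [ 1.e-03  1.e-04 -1.e+00] w 0.0493 F [ 1.04 -0.22  0.03] Tq [-0.04 -0.3  -0.02] j7 0.958
shift [ 0.0017 -0.0002 -0.0597] turn [ 0.0003 -0.0001  0.0008]
4074 [ 170   76   81   94  371 1810 1069   88    0   57   94   98   66]
3552 [ 159   67   64   84  349 1647 1014  168    0    0    0    0    0]
```

View pics/w10.png

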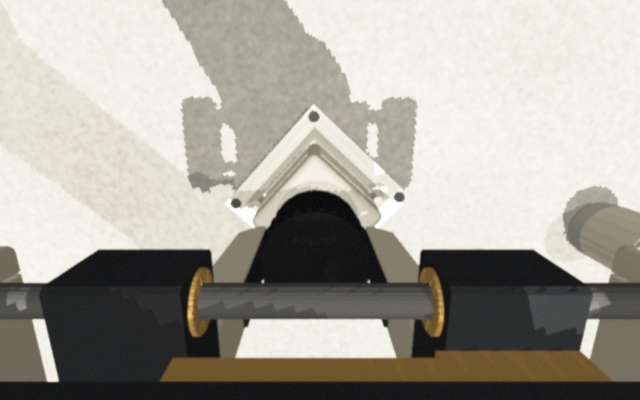

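The force is back to zero while the shoulder height hasn't changed, so the cap is off the lugs. I'll lift it straight up.

Request:
apply_moves([
  [44,[0,0,-0.06],[0,0,0]],
  [44,[0,0,-0.12],[0,0,0]],
  [44,[0,0,-0.2],[0,0,0]],
  [44,[0,0,-0.28],[0,0,0]],
  [44,[0,0,-0.36],[0,0,0]],
  [44,[0,0,-0.43],[0,0,0]],
  [44,[0,0,-0.48],[0,0,0]],
  [44,[0,0,-0.48],[0,0,0]],
  [44,[0,0,-0.48],[0,0,0]],
  [44,[0,0,-0.48],[0,0,0]],
  [44,[0,0,-0.48],[0,0,0]],
  [44,[0,0,-0.48],[0,0,0]],
])

```text
time_s: 13.25
eef_pos: [0.5777, 0.1332, 0.2025]
ee_rot: [-2.555, -1.828, 0.002]
ft_force: [-0.2, -0.3, -0.6]
grip_width: 0.0496
```

Run:
```python
from h import *
go((.5784,.1335,.205),71)
p,d,X2=wcap("w11")
p,d=capture("scene");Y=cloud("scene",d)
cv2.imwrite("pics/scene11.png",p[:,:,::-1])
o=(270,90,140,120)
cv2.imwrite(f"pics/scene11c.png",cv2.resize(p[o[1]:o[1]+o[3],o[0]:o[0]+o[2],::-1],None,fx=5,fy=5,interpolation=cv2.INTER_CUBIC))
for Y in (X2,Y):
  m=(Y[...,2]>.06)&(Y[...,2]<.14)&(np.hypot(Y[...,0]-.578,Y[...,1]-.134)<.05)
  print(m.sum(),np.histogram(Y[m][:,2],bins=np.arange(.06,.14,.003))[0])
go((.5784,.1335,.205),71); print(sense()["dq"].round(4))
```

```text
t 13.25 pos [0.5777 0.1332 0.2025] yaw 71.16 tilt [-1.e-03 -3.e-04 -1.e+00] w 0.0496 F [-0.2  -0.29 -0.63] Tq [0.03 0.03 0.02] j7 0.962
shift [ 0.0033  0.0041 -0.0167] turn [-0.0003  0.0002  0.0009]
3268 [  71   30   35   35  188 1073  740  397  279   19   15   14   18   22
  123  201    8    0    0    0    0    0    0    0    0    0]
444 [18 14 17 13 23 77 61 56 23 14  7  3  6  5 22 23 18  6 27 10  1  0  0  0
  0  0]
t 13.35 pos [0.5778 0.1333 0.2027] yaw 71.17 tilt [-6.e-04 -2.e-04 -1.e+00] w 0.0489 F [ 0.2   0.73 -1.53] Tq [-0.01  0.01  0.01] j7 0.962
shift [ 0.0029  0.0036 -0.0153] turn [-0.0002  0.0001  0.0009]
[-0.0012 -0.002   0.0014 -0.0019 -0.0007  0.0002  0.0003]
```

View pics/w11.png

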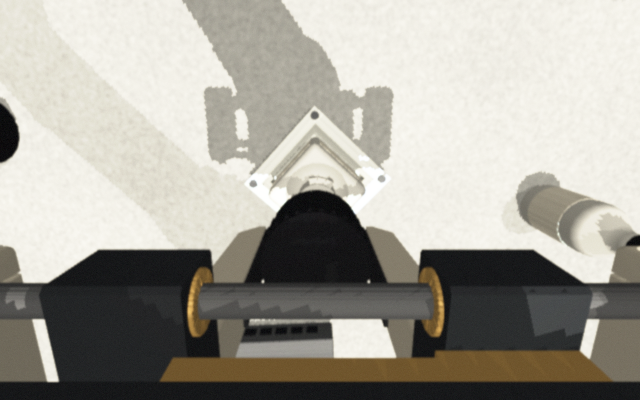

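View pics/scene11c.png

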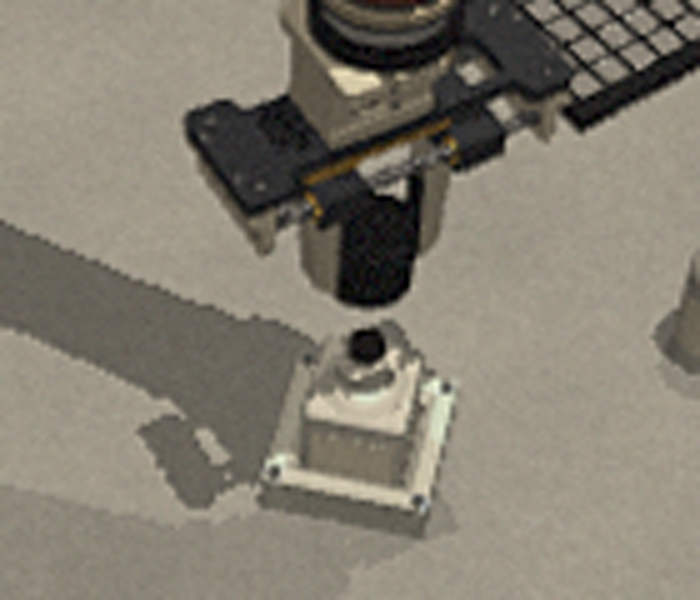

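View pics/scene11.png

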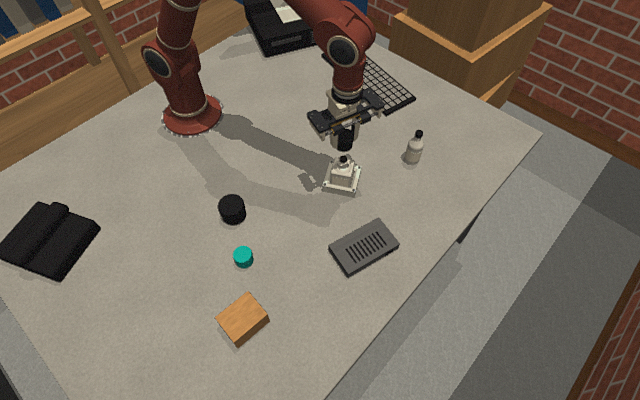

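The bottle stands upright in the holder with its black seal bare at (367,345) in the crop. The cap is held above it, and the bystanders are where they started. I'm handing in.

```bash
python3 -c "
from plant import *
print(close_job())"
```

```text
the job is handed in; nothing more can be done
None
```

The job is done and handed in at about 13.4 s. I carried the bottle to the holder by its smaller black cap and lowered it into the recess. I then pressed the cap (13.9 N, about 5.3 mm) and twisted it 66.6° anticlockwise. It lifted straight off with no pull.

Last checks:
- **Bottle:** it is upright and seated. The shoulder edge stayed at about z = 0.077 m, against an expected 0.078 m, before and after the lift.
- **Cap:** it is held level at rest, grip 49 mm. Its mid-point is about 85 mm above the mouth and its lower edge about 64 mm; "8 cm above" could mean either point, so I stopped between the two.
- **Other things:** in the last scene picture the bystanders and both look-alike caps are where they started.
- **Disagreements:** the cameras differed by 1 to 2 mm on positions. Sideways force reached about 5 N while pressing and dropped to zero once the cap was off. No check failed.

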